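# Load the slide carrier into the reader from behind a spring flap

## Robot

A 7-joint arm with a two-finger parallel gripper is mounted at the origin on the work surface. World frame = base frame: x ahead of the robot, y to its left, z up, the work surface at z = 0. Lengths are in mm, angles in rad, forces in N, time in s.
With the tool pointing down it reaches from about 400 to 900 mm from the base axis. Payload 5.6 kg.
Tool frame: the origin (TCP) lies on the centre line of the jaws, within the pads' length; the fingertips stand 17 mm ahead of it and the grasp point (between the pads) lies 2 mm behind it; z points along the fingers, y is the direction in which the jaws open and shut (so a half turn about z gives the same grasp; the last joint's range is limited). The gripper opens to 92 mm and grips with 3 to 60 N. Pads are 20 mm wide; open, the fingers measure 128 mm over their backs; the gripper's body (75 mm by 189 mm) begins 69 mm behind the grasp point.
Start: joints at [1.185, 0.468, -0.012, 1.603, 0.006, 1.071, -0.056], TCP at [218.441, -612.202, 231.592] pointing down, gripper open.
Joint ranges: [-2.53, 2.53], [-0.31, 2.02], [-1.57, 1.55], [0.28, 2.44], [-1.29, 4.43], [0.15, 1.84], [-2.92, 2.92]. Speed limits (rad/s): [2.57, 2.57, 3.14, 3.14, 3.14, 3.14, 3.14].

## Interface

Orientations are given as a rotation vector (axis times angle).
In Python, from bench import arm gives the robot as it stands.
- The arm moves only by the tool play_rows, never from a script. Its argument "motion" is text: rows parted by semicolons, each of 5 numbers parted by spaces: the shift along the tool's x, y, z in cm, then the turn about the tool's z in rad, then the closure, from 0 (fully open) to 1 (shut). A call has 1 to 10 rows; each row is the pose to reach, as a shift and turn from the pose measured when the call began, along the tool's axes at that moment; what a row does not reach only later rows make up. A row lasts 1/10 s, in which the tool goes at most 50 mm and 8.59 degrees, less where a joint would pass 70% of its speed; a pose out of reach is approached as far as the arm can. A call with a gripper value outside its range is refused whole. The fingers move at their own pace and stop on an object; "newtons" is the grip in N (left out, the last holds). Time passes only in rows, so rows that repeat a pose let the fingers close. It gives the time, the measured TCP pose, the force and the opening at its end, in the units of the state.
- arm.read_state(): the state, without advancing time (a new reading comes with each control period).
- arm.grab_frame(name): name is "scene" or "side" or "wrist"; returns (picture, depth): 420x560x3 uint8, blue, green, red; 420x560 float32, mm along the optical axis (not along the pixel's ray), 0 where there is no reading.
- arm.get_calibration(name): a dict with "camera_matrix" (3x3 intrinsics, pixels), "eye" and "attitude" of the camera in the world. Camera axes: x right, y down, z forward; pixel columns grow to the right and rows downward; lengths in mm; the calibration is good to about 2 mm. A picture is of the moment at which its call begins: read the wrist's pose just before it. get_calibration takes no time and is no camera call; for the wrist camera it gives the pose at the moment of the call.
- arm.job_done(): hands the job in, once; it reports no verdict.
The state is a dict: "time": time; "joints": joint angles; "joint_velocities": joint speeds; "joint_torque": joint torques, N m; "position": TCP position; "tcp_rot": TCP orientation; "force": force on the tool from outside, world axes, zero at the start; "wrist_torque": the same for the moment, N m; "finger_gap": finger opening in mm.
Only numpy, scipy, OpenCV 4.12 (cv2) and the standard library are available. Lean on these libraries where they do the work, as an engineer would, in place of code of your own. Each camera call takes 0.05 s, during which the arm holds its last target. There are 200 camera calls.

## Task

Push the amber spring flap of the drying station up and aside and hold it open with the back of the hand or finger while you reach behind it and take the slide carrier by its white head, then draw it out and set it down flat on the bench. Take it again by its blue handle and slide it head first into the reader's bay until it is fully home, let go, and only then switch the reader on by pushing down the raised green half of its rocker switch. Keep the carrier level all the time, let the flap spring shut, and leave the bottles, dish and tube rack where they are.

Things in the scene. Friction and masses are not known exactly. Their poses are not given: they have to be found in the camera images.
- station: Fixed drying station, on the robot's left or right. Origin: on the bench under the middle of its housing's front face; x points from front to back (away from the robot, give or take its yaw), y to its left, z up. White housing: x 0 to 110 mm, 160 mm wide, 74 mm high. In front of it a flat steel deck 160 mm wide, top at z = 8 mm, reaching to x = -130 mm, no side walls but the flap.
- carrier: Loose slide carrier, 170 mm long, 26 mm high, 90 to 140 g. Origin: centre of its underside; x points from handle to head, z up. White head: x -15 to +85 mm, 50 mm wide, three glass slides on top. Blue handle: x -85 to -15 mm, 24 mm wide. Balance point near x = +20 mm. In the station its x points opposite to the station's x, its underside is 8 mm and its top 34 mm above the bench.
- reader: Fixed slide reader: x 0 to 160 mm, 210 mm wide, 85 mm high. Origin: on the bench under the middle of its front face; x points from front to back (away from the robot, give or take its yaw), y to its left, z up. The bay opens in the front face, centred on y = +30 mm: 66 mm wide, flat floor at z = 10 mm, roof at z = 62 mm, 95 mm deep.
- bay_mouth (a point): Middle of the bay's floor at the front face.
- bay_back (a point): Middle of the bay's back wall, 23 mm above the bench: where the carrier's tip is when fully home; then 5 mm of its head and all of the handle stick out of the front.
- carrier_tip (a point): Middle of the front end face of the carrier's head (carrier frame x = +85 mm, z = 13 mm).
- rocker (a joint): Angle of the reader's over-centre rocker switch, rad: 0 off (green near half raised), 0.5 on (green half down); it snaps over past 0.25 and stays. 56 mm long (along the reader's x), 28 mm wide, on the reader's top; pivot line across it at reader x = 50 mm, y = -60 mm, z = 98 mm. About 5 N on the green half flips it.
- rocker_press (a point): Point on the top of the green (near) half of the rocker, 22 mm from its pivot, where to push; off: 107 mm above the bench, on: about 11 mm lower.
- amber_bottle: Bystander: amber bottle with white cap, 60 mm wide, 130 mm high. Origin at the centre of its underside.
- clear_bottle: Bystander: clear bottle with blue cap, 64 mm wide, 140 mm high. Origin at the centre of its underside.
- dish: Bystander: flat red dish, 90 mm wide, 16 mm high. Origin at the centre of its underside.
- tube_rack: Bystander: white rack of capped tubes, 180 x 50 mm, 84 mm high. Origin at the centre of its underside, x along its length.
- tunnel (a point): Middle of the tunnel's mouth in the housing's front face, on its floor (station x = y = 0, z = 8 mm). Tunnel 40 mm wide, 80 mm deep, roof at z = 62 mm. The carrier lies on the deck, its handle about 62 mm deep in the tunnel and its head in front (station x about -108 to -8 mm), partly under the flap. Draw it towards the station's -x by 70 mm or more to free it, then lift.
- flap (a joint): Angle of the amber flap, rad: 0 shut, 0.84 upright, 1.24 fully open. Panel 100 mm wide (along the station's x, -110 to -10 mm), 64 mm from hinge to free edge, which is a free-turning orange roller 10 mm thick. Shut, it leans from its hinge on the left over the left of the carrier's head, 42 degrees above level, so no finger can get to the head's left side. Pushed at its edge towards the station's +y (about 1 N) it swings up and aside; it springs shut when let go.
- flap_edge (a point): Middle of the flap's free edge; shut, at x = -60, y = +14, z = 63 mm in the station's frame; upright it is 84 mm above the bench.
- flap_hinge (a point): Middle of the flap's hinge line, which runs along the station's x; station frame x = -60, y = +62, z = 20 mm: 37 mm to the left of the head's left side.
Mind the look-alikes: they are no part of the job. What is shaped like the carrier but purple is not meant.

How it is judged:
By the outcome, as a careful person would: the job done as asked, in the order asked, and still so for the second after the job is handed in, with the robot touching nothing.
It also fails if it takes over 67 s, if anything falls off the work surface, if the arm or the gripper's body presses on something with over 40 N, if the wrist force passes 120 N, or if a joint passes its speed limit or range.

## Working session

There is one attempt and no reset: what is moved stays moved. The work goes in short steps, Python scripts to look and compute and a tool call to move; the robot and the scene stay as the last step left them, time stands still between calls to the robot, and variables do not carry over. Pictures are saved under pics/ and viewed, about 8 in all and at most 12, crops included, and the job is handed in when it is done.

Besides the shell and the picture viewer there is one more tool, called as name(argument=value, ...), one argument or row to a line, values as JSON. play_rows: Moves the arm, as the interface text tells. Its arguments: {"type":"object","properties":{"motion":{"type":"string"},"newtons":{"type":"number"}},"required":["motion"]}

```bash
ls; mkdir -p pics; cat > h.py <<'E'
import numpy as np,cv2
from bench import arm
from scipy.spatial.transform import Rotation as R
def grab(n):
    c=arm.get_calibration(n); p,d=arm.grab_frame(n); return p,d,c
def att(c):
    a=np.array(c["attitude"],float)
    return a if a.shape==(3,3) else R.from_rotvec(a).as_matrix()
def cloud(d,c):
    K=np.array(c["camera_matrix"]);v,u=np.mgrid[:d.shape[0],:d.shape[1]]
    P=np.stack([(u-K[0,2])/K[0,0]*d,(v-K[1,2])/K[1,1]*d,d],-1)
    return P@att(c).T+np.array(c["eye"])
E
python3 - <<'E'
from h import *
s=arm.read_state();print(s)
for n in("scene","side"):
    p,d,c=grab(n);print(n,c);cv2.imwrite(f"pics/{n}0.png",p);np.savez(f"{n}0.npz",p=p,w=cloud(d,c),d=d)
E
```

```text
pics
{'time': 0.0, 'joints': array([ 1.18498563,  0.46835448, -0.01158247,  1.60361678,  0.00601319,
        1.07138273, -0.05635148]), 'joint_velocities': array([ 4.76271478e-06, -1.05747439e-03, -1.38591471e-03, -9.22188851e-04,
       -5.33196632e-04, -1.56626473e-03,  9.22001919e-04]), 'joint_torque': array([-7.92779665e-04, -5.20573711e+01, -1.28242437e-02, -2.43746531e+01,
       -5.64931647e-02,  1.72364776e-02,  1.70102198e-04]), 'position': array([ 218.22561012, -611.69341383,  230.65787036]), 'tcp_rot': array([-3.09394235e+00, -5.35370715e-01,  6.81286232e-04]), 'force': array([-0.18891886, -0.76827379,  0.00778185]), 'wrist_torque': array([-0.03431523, -0.00648576,  0.01888702]), 'finger_gap': 92.19270588802614}
scene {'camera_matrix': array([[449.04277353,   0.        , 279.86219629],
       [  0.        , 449.04277353, 204.87404066],
       [  0.        ,   0.        ,   1.        ]]), 'eye': array([1209.70426507,   -9.84451685, 1108.45447892]), 'attitude': array([-1.88806809, -1.9390776 ,  0.52163534])}
side {'camera_matrix': array([[541.82324756,   0.        , 275.22577159],
       [  0.        , 541.82324756, 211.54985494],
       [  0.        ,   0.        ,   1.        ]]), 'eye': array([-342.45727038,  967.72865763,  889.40802508]), 'attitude': array([-0.88859867,  2.26378504, -1.30465463])}
```

View pics/scene0.png

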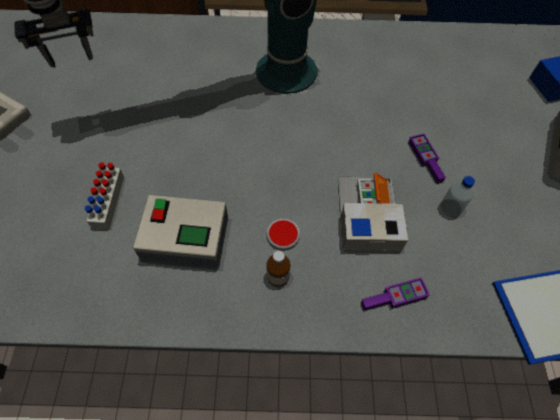

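View pics/side0.png

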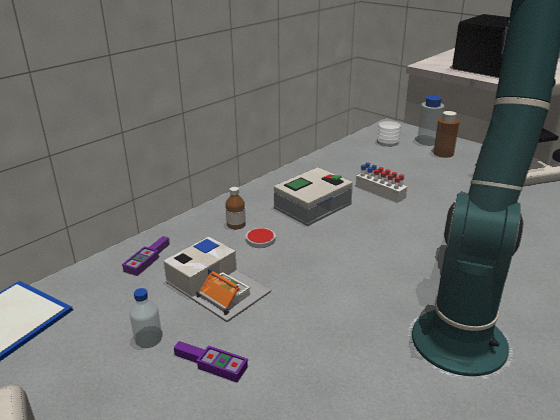

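The scene camera faces the robot. The station (housing at 373,227) has the orange flap at (381,187), with the white carrier head at (367,190) in front of the housing. Look-alikes are the purple carriers at (427,157) and (395,294), and the clear bottle is at (457,197). The reader is at (182,230), with its rocker at (159,210) and the green half toward the robot. The carrier I want is the white-headed one at (367,190). Next I measure the poses from depth.

```bash
python3 - <<'E'
from h import *
z=np.load("scene0.npz");w=z["w"];p=z["p"]
def rect(name,m):
    n,l,st,ce=cv2.connectedComponentsWithStats(m.astype(np.uint8))
    i=1+np.argmax(st[1:,4]);q=w[l==i]
    r=cv2.minAreaRect(q[:,:2].astype(np.float32));print(name,st[i],"z",np.median(q[:,2]),"rect",r,cv2.boxPoints(r).round(1).tolist())
v,u=np.mgrid[:420,:560];Z=w[...,2]
print("bench z",np.median(Z[100:140,350:400]))
B=lambda a,b,c,d:(u>a)&(u<b)&(v>c)&(v<d)
rect("station top",B(330,415,190,260)&(abs(Z-74)<6))
rect("reader top",B(125,240,185,275)&(abs(Z-85)<6))
rect("deck",B(330,415,165,225)&(abs(Z-8)<4))
h=cv2.cvtColor(p,cv2.COLOR_BGR2HSV)
H,S,V=h[...,0],h[...,1],h[...,2]
rect("flap",B(330,415,165,215)&(H>5)&(H<25)&(S>150))
rect("green",B(145,175,190,225)&(H>45)&(H<80)&(S>120))
rect("redhalf",B(145,175,190,225)&((H<8)|(H>172))&(S>120))
rect("dish",B(260,305,215,250)&(S>150))
rect("clearb",B(435,480,170,220)&(Z>15))
rect("amber",B(262,295,250,290)&(Z>15))
m=B(355,376,175,206)&(abs(Z-34)<6);rect("head",m)
s=p[150:260,320:430];cv2.imwrite("pics/crop1.png",cv2.resize(s,None,fx=5,fy=5,interpolation=cv2.INTER_CUBIC))
E
```

```text
bench z 1.9321522653763168
station top [ 343  203   65   38 2180] z 75.86147627066237 rect ((629.1767578125, 242.184326171875), (114.41455078125, 160.6872100830078), 1.337964415550232) [[570.0999755859375, 321.20001220703125], [573.9000244140625, 160.5], [688.2000122070312, 163.1999969482422], [684.5, 323.79998779296875]]
reader top [ 133  195   92   62 3948] z 86.90375715984976 rect ((660.9017944335938, -265.47119140625), (210.51312255859375, 162.6403045654297), 85.5488052368164) [[571.7000122070312, -364.1000061035156], [733.7999877929688, -376.70001220703125], [750.0999755859375, -166.8000030517578], [588.0, -154.1999969482422]]
deck [337 175  37  37 489] z 9.17605903624326 rect ((502.2173156738281, 210.5341033935547), (106.71635437011719, 130.33639526367188), 87.39242553710938) [[434.70001220703125, 160.1999969482422], [564.9000244140625, 154.3000030517578], [569.7000122070312, 260.8999938964844], [439.5, 266.79998779296875]]
flap [374 173  16  30 348] z 49.7926032445464 rect ((842.0941162109375, 157.349609375), (64.81918334960938, 805.0858764648438), 70.14639282226562) [[452.5, 
[... 1207 characters left out ...]
45], [1209.699951171875, -9.800000190734863], [543.2000122070312, 519.0]]
amber [266 251  25  34 666] z 89.55116962721752 rect ((974.9114379882812, -16.192581176757812), (59.04642868041992, 468.99188232421875), 88.27705383300781) [[739.5999755859375, -38.70000076293945], [1208.4000244140625, -52.79999923706055], [1210.199951171875, 6.300000190734863], [741.4000244140625, 20.399999618530273]]
head [357 179  19  24 386] z 32.95918055237962 rect ((509.2574462890625, 237.76768493652344), (81.06031799316406, 47.042144775390625), 1.9716206789016724) [[467.8999938964844, 259.8999938964844], [469.6000061035156, 212.89999389648438], [550.5999755859375, 215.6999969482422], [549.0, 262.70001220703125]]
```

View pics/crop1.png

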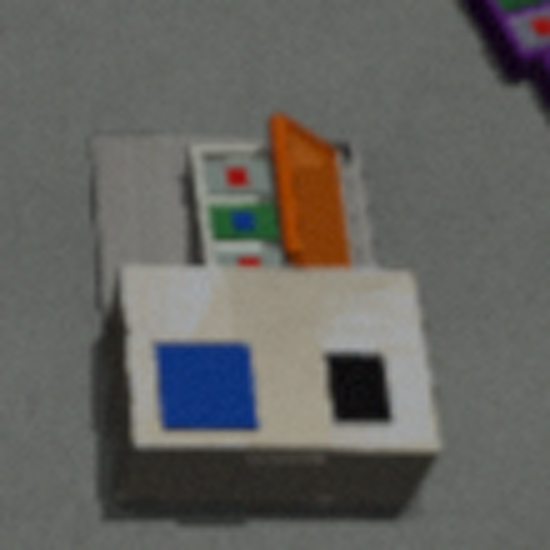

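The crop confirms it: the white head with three slides, partly under the orange flap, is the carrier I want. Next I write a move helper that turns world targets into tool shifts.

```bash
cat >> h.py <<'E'
ST=(573.5,241.,np.radians(1.4)); RD=(580.5,-259.3,np.radians(-4.45))
def W(f,x,y): c,s=np.cos(f[2]),np.sin(f[2]); return f[0]+c*x-s*y,f[1]+s*x+c*y
def to(x,y,z,ydeg,tag=""):
    "shift (cm) and turn to bring TCP to x,y,z with tool y axis at world azimuth ydeg"
    s=arm.read_state();M=R.from_rotvec(s["tcp_rot"]).as_matrix()
    d=M.T@(np.array([x,y,z])-s["position"])/10
    a=np.degrees(np.arctan2(M[1,1],M[0,1]))
    t=-np.radians((ydeg-a+180)%360-180)
    print(tag,"t%.2f"%s["time"],"pos",s["position"].round(1),"yaz %.1f"%a,"tilt %.2f"%np.degrees(np.arccos(-M[2,2])),"-> d",d.round(2),"turn %.3f"%t,"F",np.round(s["force"],1),"gap %.1f"%s["finger_gap"],"q7 %.2f"%s["joints"][6])
E
python3 -c "
from h import *
to(480,200,260,91.4)"
```

```text
t0.10 pos [ 218.2 -611.7  230.8] yaz -70.4 tilt 0.09 -> d [ 51.93 -67.66  -2.83] turn -2.823 F [-0.7 -0.3 -0.6] gap 92.0 q7 -0.06
```

play_rows(
  motion="5.2 -6.8 -2.8 -0.15 0;10.4 -13.5 -2.8 -0.3 0;15.6 -20.3 -2.8 -0.45 0;20.8 -27.1 -2.8 -0.6 0;26 -33.8 -2.8 -0.75 0;31.2 -40.6 -2.8 -0.9 0;36.4 -47.4 -2.8 -1.05 0;41.5 -54.1 -2.8 -1.2 0;46.7 -60.9 -2.8 -1.35 0;51.9 -67.6 -2.8 -1.5 0",
)

```text
time: 1.1
position: [370.8, -136.9, 258.1]
tcp_rot: [-1.892, -2.507, -0.0]
force: [1.7, -0.3, 0.1]
finger_gap: 92.0
```

```bash
python3 -c "
from h import *
to(480,200,260,91.4)"
```

```text
t1.10 pos [ 370.8 -136.9  258.1] yaz 15.9 tilt 0.05 -> d [29.41 19.73 -0.17] turn -1.318 F [ 1.7 -0.3  0.1] gap 92.0 q7 0.54
```

play_rows(
  motion="29.4 19.7 0 -1.32 0.3;29.4 19.7 0 -1.32 0.3;29.4 19.7 0 -1.32 0.3;29.4 19.7 0 -1.32 0.3;29.4 19.7 0 -1.32 0.3;29.4 19.7 0 -1.32 0.3;29.4 19.7 0 -1.32 0.3;29.4 19.7 0 -1.32 0.3;29.4 19.7 0 -1.32 0.3;29.4 19.7 0 -1.32 0.3",
)

```text
time: 2.1
position: [479.3, 200.3, 257.7]
tcp_rot: [0.044, -3.139, -0.002]
force: [0.4, -0.8, 0.8]
finger_gap: 64.6
```

```bash
python3 - <<'E'
from h import *
to(480,200,260,91.4)
p,d,c=grab("wrist");print(c["eye"],att(c)[:,2]);cv2.imwrite("pics/w1.png",p)
np.savez("w1.npz",p=p,w=cloud(d,c))
E
```

```text
t2.10 pos [479.3 200.3 257.7] yaz 91.6 tilt 0.14 -> d [-0.07 -0.03 -0.23] turn 0.004 F [ 0.4 -0.8  0.8] gap 64.6 q7 0.84
[401.71748002 195.89660051 410.55699813] [ 0.27087713  0.00877208 -0.96257396]
```

View pics/w1.png

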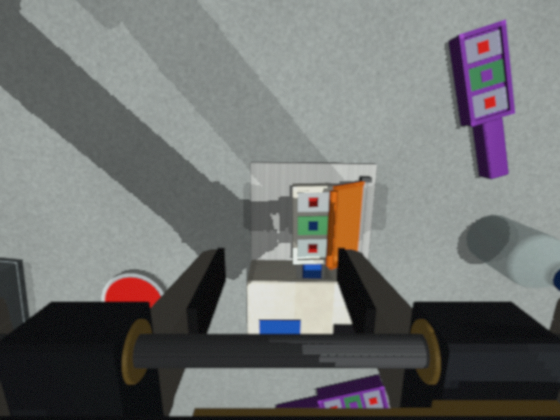

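The wrist picture shows the deck with its front edge at row 163 (columns 250–376), the head at columns 292–330, the flap at 330–365, and the housing front edge at row ~262. I refine the station pose from these.

```bash
python3 - <<'E'
from h import *
z=np.load("w1.npz");w=z["w"];p=z["p"];Z=w[...,2]
v,u=np.mgrid[:420,:560];h=cv2.cvtColor(p,cv2.COLOR_BGR2HSV)
print("bench",np.median(Z[20:100,300:400]),"deck",np.median(Z[170:180,260:285]))
# deck front edge: rows where Z crosses
b=np.median(Z[20:100,300:400])
dk=(abs(Z-b-8)<3.5)&(u>240)&(u<390)&(v>150)&(v<255)
dk=cv2.morphologyEx(dk.astype(np.uint8),cv2.MORPH_OPEN,np.ones((3,3)))>0
r=[];l=[];rt=[]
for c in range(262,365,3):
    k=np.where(dk[:,c])[0]
    if len(k): r.append(w[k[0],c,:2])
for q in range(175,250,3):
    k=np.where(dk[q])[0]
    l.append(w[q,k[0],:2]);rt.append(w[q,k[-1],:2])
for n,a in(("front",r),("L",l),("R",rt)):
    a=np.array(a);m=np.median(a,0);print(n,m.round(1),a[0].round(1),a[-1].round(1),cv2.fitLine(a.astype(np.float32),cv2.DIST_HUBER,0,.01,.01)[:,0].round(3))
tp=(abs(Z-b-74)<4)&(u>235)&(u<345)&(v>250);f=[]
for c in range(255,330,3):
    k=np.where(tp[:,c])[0]
    if len(k): f.append(w[k[0],c,:2])
print("house front",cv2.fitLine(np.array(f,np.float32),cv2.DIST_HUBER,0,.01,.01)[:,0].round(3))
hd=(abs(Z-b-34)<4)&(u>280)&(u<345)&(v>175)&(v<262)
hd=cv2.morphologyEx(hd.astype(np.uint8),cv2.MORPH_OPEN,np.ones((3,3)))>0
a=[];t=[]
for q in range(195,255,3):
    k=np.where(hd[q])[0]; a.append(w[q,k[0],:2])
for c in range(300,325,3): t.append(w[np.where(hd[:,c])[0][0],c,:2])
for n,x in(("head right",a),("head tip",t)): print(n,cv2.fitLine(np.array(x,np.float32),cv2.DIST_HUBER,0,.01,.01)[:,0].round(3))
# slide centres
for lo,hi in(((172,120,60),(180,255,255)),((0,120,60),(6,255,255)),((105,120,40),(125,255,255))):
    m=cv2.inRange(h,lo,hi);m[:,:290]=0;m[:,335:]=0;m[:180]=0;m[280:]=0
    n,_,s,ce=cv2.connectedComponentsWithStats(m)
    for i in range(1,n):
        if s[i,4]>15: print("patch",ce[i].round(1),w[int(ce[i][1]),int(ce[i][0])].round(1))
m=cv2.inRange(h,(5,150,80),(25,255,255))>0;m&=(u>320)&(u<380)&(v<275)
print("flap high pts",np.median(w[m&(Z>b+58)],0),w[m][:,0].min())
E
```

```text
bench -0.4490564313338439 deck 7.608494493171548
front [445.4 237.8] [446.5 173.8] [443.9 302. ] [ 1.60000e-02 -1.00000e+00  4.45395e+02  2.25078e+02]
L [510.3 159.2] [462.8 159.2] [560.2 160.7] [1.00000e+00 2.30000e-02 5.10716e+02 1.59796e+02]
R [505.5 317.8] [458.5 317.2] [555.5 318. ] [1.00000e+00 1.80000e-02 5.20190e+02 3.18285e+02]
house front [ 1.60000e-02 -1.00000e+00  5.75604e+02  2.07190e+02]
head right [9.99000e-01 4.00000e-02 5.19799e+02 2.14690e+02]
head tip [ 2.30000e-02 -1.00000e+00  4.70038e+02  2.35418e+02]
patch [312.9 201.4] [488.9 236.7  31. ]
patch [312.3 248.2] [549.5 240.   32.1]
patch [312.9 225.4] [519.7 238.5  30.2]
patch [311.7 270.9] [579.  240.1  34. ]
flap high pts [506.11450063 257.03593303  63.27731965] 401.7174800160386
```

```bash
sed -i 's/^ST=.*; RD/ST=(575.2,240.,np.radians(1.1)); RD/' h.py; python3 -c "
from h import *
to(533,180,150,91.1);to(533,180,62,91.1)"
```

```text
t2.15 pos [479.4 199.7 257.8] yaz 91.4 tilt 0.11 -> d [-5.33 -2.11 10.77] turn 0.005 F [-0.8 -0.8 -0.5] gap 64.5 q7 0.84
 t2.15 pos [479.4 199.7 257.8] yaz 91.4 tilt 0.11 -> d [-5.34 -2.12 19.57] turn 0.005 F [-0.8 -0.8 -0.5] gap 64.5 q7 0.84
```

play_rows(
  motion="-2.7 -1 3 0 0.3;-5.3 -2.1 6 0 0.3;-5.3 -2.1 10 0 0.3;-5.3 -2.1 14 0 0.3;-5.3 -2.1 17 0 0.3;-5.3 -2.1 19 0 0.3;-5.3 -2.1 19.6 0 0.3;-5.3 -2.1 19.6 0 0.3",
)

```text
time: 2.95
position: [532.4, 179.7, 61.4]
tcp_rot: [0.035, -3.139, -0.001]
force: [0.5, -0.0, 0.8]
finger_gap: 64.0
```

```bash
python3 -c "
from h import *
to(533,239,62,91.1);to(533,239,29.5,91.1)"
```

```text
t2.95 pos [532.4 179.7  61.4] yaz 91.3 tilt 0.16 -> d [-0.2   5.93 -0.06] turn 0.003 F [ 0.5 -0.   0.8] gap 64.0 q7 0.69
 t2.95 pos [532.4 179.7  61.4] yaz 91.3 tilt 0.16 -> d [-0.2   5.93  3.19] turn 0.003 F [ 0.5 -0.   0.8] gap 64.0 q7 0.69
```

play_rows(
  motion="0 1 0 0 0.3;0 2 0 0 0.3;0 3 0 0 0.3;0 4 0 0 0.3;0 5 0 0 0.3;0 5.5 0 0 0.3;0 5.9 0 0 0.3;0 5.9 0 0 0.3",
)

```text
time: 3.75
position: [530.8, 239.3, 61.3]
tcp_rot: [0.036, -3.138, -0.001]
force: [0.3, -1.1, 0.4]
finger_gap: 64.2
```

```bash
python3 - <<'E'
from h import *
to(533,239,29.5,91.1)
p,d,c=grab("side");q,d2,c2=grab("wrist")
a=cv2.resize(p[210:340,140:300],(640,520),interpolation=cv2.INTER_CUBIC)
b=cv2.resize(q[150:420,180:400],None,fx=.7,fy=.7)
o=np.zeros((520,800,3),np.uint8);o[:,:640]=a;o[:b.shape[0],640:640+154]=b
cv2.imwrite("pics/s2.png",o)
E
```

```text
t3.75 pos [530.8 239.3  61.3] yaz 91.3 tilt 0.17 -> d [-0.23 -0.04  3.18] turn 0.004 F [ 0.3 -1.1  0.4] gap 64.2 q7 0.61
```

View pics/s2.png

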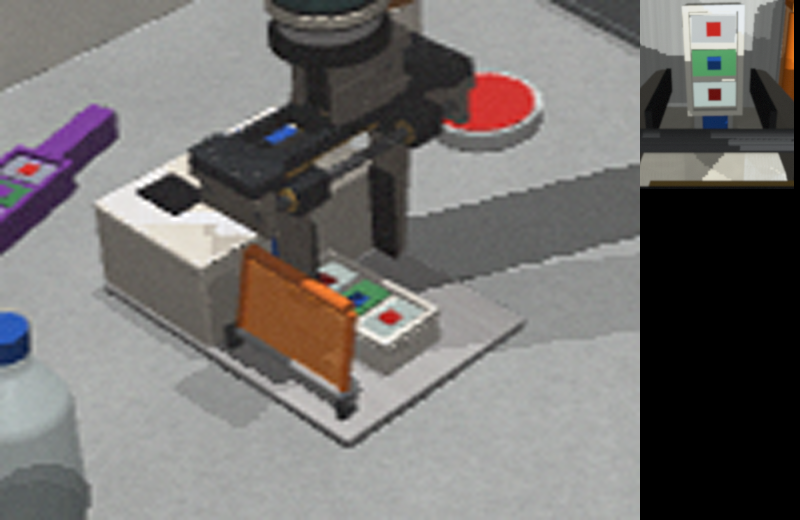

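The flap stands upright, held by the back of the left finger at (330,260). The head sits centred between the fingers. Descend and grip.

play_rows(
  motion="-0.2 0 0.8 0 0.3;-0.2 0 1.6 0 0.3;-0.2 0 2.4 0 0.3;-0.2 0 3 0 0.3;-0.2 0 3.2 0 0.3;-0.2 0 3.2 0 0.5;-0.2 0 3.2 0 0.5;-0.2 0 3.2 0 0.5;-0.2 0 3.2 0 0.6;-0.2 0 3.2 0 0.6",
  newtons=30,
)

```text
time: 4.85
position: [532.5, 238.4, 29.2]
tcp_rot: [0.035, -3.138, 0.001]
force: [-1.8, -1.2, 0.6]
finger_gap: 49.8
```

```bash
python3 -c "
from h import *
to(360,237,33,91.1)"
```

```text
t4.85 pos [532.5 238.4  29.2] yaz 91.3 tilt 0.21 -> d [17.25  0.25 -0.31] turn 0.003 F [-1.8 -1.2  0.6] gap 49.8 q7 0.58
```

play_rows(
  motion="0 0 -0.2 0 0.6;0 0 -0.3 0 0.6;1 0 -0.3 0 0.6;2.5 0 -0.3 0 0.6;4 0 -0.3 0 0.6;5.5 0 -0.3 0 0.6;7 0 -0.3 0 0.6;8.5 0 -0.3 0 0.6;10 0 -0.3 0 0.6;11 0 -0.3 0 0.6",
)

```text
time: 5.85
position: [420.8, 236.2, 32.8]
tcp_rot: [0.037, -3.138, 0.0]
force: [-0.0, -0.4, -1.5]
finger_gap: 50.0
```

```bash
python3 - <<'E'
from h import *
to(380,235,33,91.1)
p,d,c=grab("side")
cv2.imwrite("pics/s3.png",cv2.resize(p[200:340,140:330],(760,560),interpolation=cv2.INTER_CUBIC))
E
```

```text
t5.85 pos [420.8 236.2  32.8] yaz 91.3 tilt 0.22 -> d [ 4.09 -0.03 -0.  ] turn 0.004 F [-0.  -0.4 -1.5] gap 50.0 q7 0.42
```

View pics/s3.png

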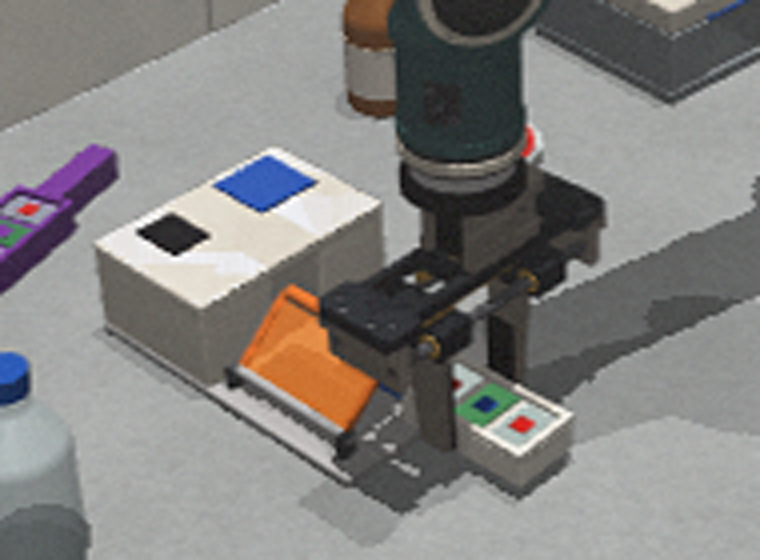

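The flap has sprung shut at (310,355) and the carrier hangs level in the hand. Next I move clear sideways, then lift and turn.

play_rows(
  motion="1.5 0 0 0 0.6;3 0 0 0 0.6;3 -1.5 0 0 0.6;3 -3 0 0 0.6;3 -4.5 0 0 0.6;3 -5 -1 0 0.6;3 -5 -3 0 0.6;3 -5 -5 0 0.6;2 -6 -7 0 0.6;1 -7 -8 0 0.6",
)

```text
time: 6.9
position: [412.4, 167.1, 115.1]
tcp_rot: [0.041, -3.139, -0.001]
force: [0.2, -1.4, -1.8]
finger_gap: 50.0
```

```bash
python3 -c "
from h import *
to(500,-90,105,-94.45)"
```

```text
t6.90 pos [412.4 167.1 115.1] yaz 91.5 tilt 0.12 -> d [ -8.08 -25.93   0.98] turn -3.038 F [ 0.2 -1.4 -1.8] gap 50.0 q7 0.68
```

play_rows(
  motion="-1 -2.5 0 0.13 0.6;-2 -5 0 0.26 0.6;-3 -7.5 0 0.39 0.6;-4 -10 0 0.52 0.6;-5 -12.5 0 0.65 0.6;-6 -15 0 0.78 0.6;-7 -17.5 0 0.91 0.6;-8 -20 0 1.04 0.6;-8 -23 0 1.17 0.6;-8 -26 0 1.3 0.6",
)

```text
time: 7.9
position: [499.8, -90.8, 115.6]
tcp_rot: [-1.872, -2.521, -0.001]
force: [-0.5, -0.2, -1.7]
finger_gap: 49.4
```

```bash
python3 -c "
from h import *
to(500,-90,105,-94.45)"
```

```text
t7.90 pos [499.8 -90.8 115.6] yaz 16.8 tilt 0.09 -> d [0.07 0.04 1.06] turn 1.942 F [-0.5 -0.2 -1.7] gap 49.4 q7 0.14
```

play_rows(
  motion="0 0 0 0.14 0.6;0 0 0 0.28 0.6;0 0 0 0.42 0.6;0 0 0 0.56 0.6;0 0 0 0.7 0.6;0 0 0 0.84 0.6;0 0 0 0.98 0.6;0 0 0 1.12 0.6;0 0 0 1.26 0.6;0 0 0 1.38 0.6",
)

```text
time: 8.9
position: [500.2, -89.6, 116.3]
tcp_rot: [-3.049, -0.746, -0.002]
force: [0.5, 0.7, -1.0]
finger_gap: 49.6
```

```bash
python3 -c "
from h import *
to(500,-90,25,-94.45)"
```

```text
t8.90 pos [500.2 -89.6 116.3] yaz -62.5 tilt 0.15 -> d [-0.05  0.04  9.13] turn 0.557 F [ 0.5  0.7 -1. ] gap 49.6 q7 -1.06
```

play_rows(
  motion="0 0 0.5 0.14 0.6;0 0 1.5 0.28 0.6;0 0 2.5 0.42 0.6;0 0 3.5 0.557 0.6;0 0 5 0.557 0.6;0 0 6.5 0.557 0.6;0 0 8 0.557 0.6;0 0 8.8 0.557 0.6;0 0 9.1 0.557 0.6;0 0 9.1 0.557 0.6",
)

```text
time: 9.9
position: [500.4, -89.0, 25.4]
tcp_rot: [-3.136, 0.121, -0.001]
force: [0.3, -0.1, -1.2]
finger_gap: 49.9
```

```bash
python3 -c "
from h import *
to(500,-90,21.2,-94.45)
p,d,c=grab('side')
cv2.imwrite('pics/s4.png',cv2.resize(p[150:350,180:440],(780,600),interpolation=cv2.INTER_CUBIC))"
```

```text
t9.90 pos [500.4 -89.   25.4] yaz -94.4 tilt 0.18 -> d [-0.03  0.1   0.42] turn 0.001 F [ 0.3 -0.1 -1.2] gap 49.9 q7 -1.55
```

View pics/s4.png

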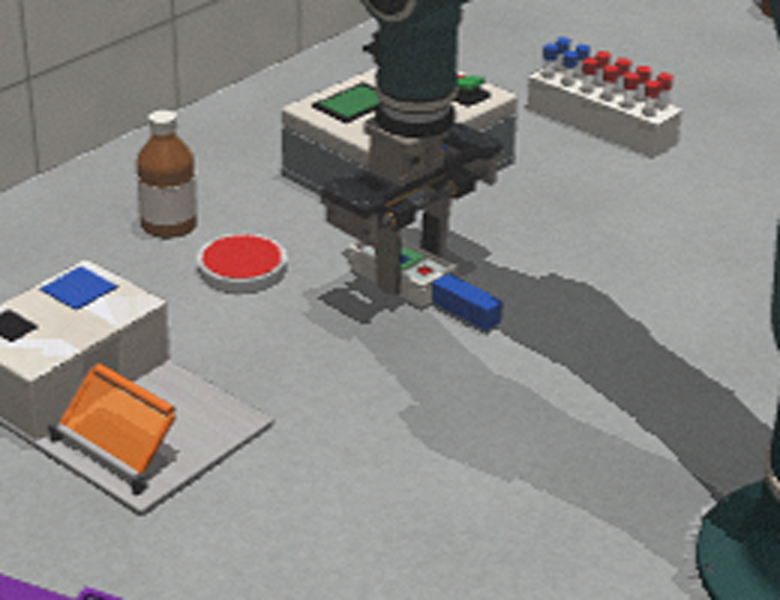

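The carrier is level just above the bench, with its blue handle (467,300) toward the robot. The flap is shut and the bystanders are untouched. Lower, release, rise.

play_rows(
  motion="0 0 0.2 0 0.6;0 0 0.35 0 0.6;0 0 0.42 0 0.6;0 0 0.45 0 0.6;0 0 0.45 0 0.3;0 0 0.45 0 0.3;0 0 0.45 0 0.3;0 0 0.45 0 0.3",
)

```text
time: 10.75
position: [500.7, -89.1, 21.3]
tcp_rot: [-3.136, 0.121, -0.002]
force: [-0.5, 0.9, 0.2]
finger_gap: 64.2
```

play_rows(
  motion="0 0 -2 0 0.3;0 0 -5 0 0.3;-3 0 -8 0 0.4;-6 0 -11 0 0.5;-8 0 -14 0 0.5;-8 0 -14 0 0.5",
)

```text
time: 11.35
position: [420.6, -83.7, 164.4]
tcp_rot: [-3.137, 0.122, -0.011]
force: [0.4, -1.0, -0.4]
finger_gap: 45.8
```

```bash
python3 - <<'E'
from h import *
to(430,-85,21,-94.45)
p,d,c=grab("wrist");w=cloud(d,c);cv2.imwrite("pics/w5.png",p)
h=cv2.cvtColor(p,cv2.COLOR_BGR2HSV);v,u=np.mgrid[:420,:560]
Z=w[...,2];b=np.median(Z[:60]);print("bench",b)
m=cv2.inRange(h,(100,130,40),(125,255,255))>0
n,l,s,ce=cv2.connectedComponentsWithStats((m&(Z>15)&(Z<40)).astype(np.uint8))
for i in range(1,n):
    if s[i,4]>40:
        q=w[l==i];q=q[q[:,2]>22]
        if len(q)>20:
            r=cv2.minAreaRect(q[:,:2].astype(np.float32));print(s[i],r,cv2.boxPoints(r).round(1).tolist(),np.median(q[:,2]))
E
```

```text
t11.35 pos [420.6 -83.7 164.4] yaz -94.4 tilt 0.40 -> d [ 0.85  0.1  14.34] turn 0.000 F [ 0.4 -1.  -0.4] gap 45.8 q7 -1.53
bench -0.34172607741939487
[274 102  13  14 163] ((511.2571716308594, -91.8121337890625), (10.520601272583008, 10.86727523803711), 86.3392333984375) [[505.5, -96.69999694824219], [516.2999877929688, -97.4000015258789], [517.0, -86.9000015258789], [506.20001220703125, -86.19999694824219]] 23.600872040905074
[ 269  168   26   70 1670] ((426.57708740234375, -87.11714935302734), (22.95830726623535, 66.91276550292969), 86.32429504394531) [[392.5, -96.4000015258789], [459.20001220703125, -100.69999694824219], [460.70001220703125, -77.80000305175781], [393.8999938964844, -73.5]] 25.49732896138775
```

View pics/w5.png

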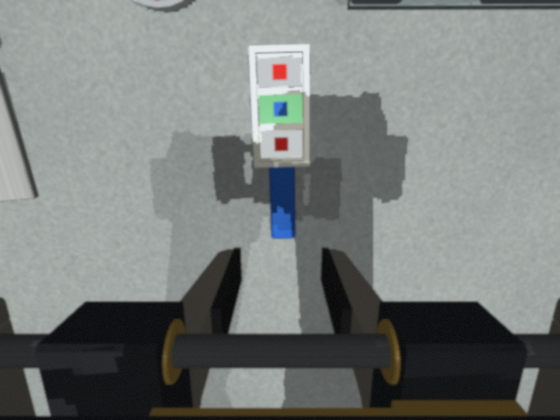

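The wrist picture shows the carrier flat on the bench, with its head up the image (249–310, 45–166) and blue handle at (282,200), lined up with the jaws.

play_rows(
  motion="0.9 0.2 3 0 0.5;0.9 0.2 7 0 0.5;0.9 0.2 11 0 0.5;0.9 0.2 13 0 0.5;0.9 0.2 14 0 0.5;0.9 0.2 14.3 0 0.5;0.9 0.2 14.3 0 0.85;0.9 0.2 14.3 0 0.85;0.9 0.2 14.3 0 0.85;0.9 0.2 14.3 0 0.85",
  newtons=45,
)

```text
time: 12.4
position: [431.9, -86.1, 21.0]
tcp_rot: [-3.137, 0.121, -0.013]
force: [-1.3, 0.9, 3.3]
finger_gap: 23.8
```

play_rows(
  motion="0 0 -0.3 0 0.85;0 0 -0.8 0 0.85;0 0 -1.5 0 0.85;0 0 -1.5 0 0.85;0 0 -1.5 0 0.85",
)

```text
time: 12.9
position: [432.0, -86.2, 36.3]
tcp_rot: [-3.137, 0.121, -0.014]
force: [-0.6, -0.6, -1.4]
finger_gap: 23.7
```

```bash
python3 - <<'E'
from h import *
s=arm.read_state();T=s["position"]
to(430,-200,36,-94.45)
p,d,c=grab("wrist");w=cloud(d,c);Z=w[...,2]
v,u=np.mgrid[:420,:560];h=cv2.cvtColor(p,cv2.COLOR_BGR2HSV)
p2,d2,c2=grab("side");o=np.zeros((420,800,3),np.uint8);o[:,:400]=p[:,80:480];o[:,400:]=cv2.resize(p2[160:320,250:402],(400,420))
cv2.imwrite("pics/w6.png",o)
# head top: white-ish surface height ~ 26+15
m=(Z>30)&(Z<50)&(u>230)&(u<330)&(v<300)
n,l,st,ce=cv2.connectedComponentsWithStats(m.astype(np.uint8));i=1+np.argmax(st[1:,4]);q=w[l==i]
A=np.c_[q[:,:2]-q[:,:2].mean(0),np.ones(len(q))];k=np.linalg.lstsq(A,q[:,2],rcond=None)[0]
print(st[i],"slope deg",np.degrees(k[:2]),"z",k[2]);r=cv2.minAreaRect(q[:,:2].astype(np.float32));print(r,cv2.boxPoints(r).round(1).tolist())
# reader front face edges in scene view + bay
z=np.load("side0.npz")
E
```

```text
t12.90 pos [432.  -86.2  36.3] yaz -94.4 tilt 0.52 -> d [6.800e-01 1.136e+01 1.000e-02] turn 0.000 F [-0.6 -0.6 -1.4] gap 23.7 q7 -1.54
[  231     0    99   300 26601] slope deg [-1.43642042 -0.43858328] z 38.536457661179206
((488.5433349609375, -93.54510498046875), (50.514095306396484, 138.32481384277344), 84.29985046386719) [[417.20001220703125, -111.80000305175781], [554.9000244140625, -125.5], [559.9000244140625, -75.30000305175781], [422.20001220703125, -61.5]]
```

View pics/w6.png

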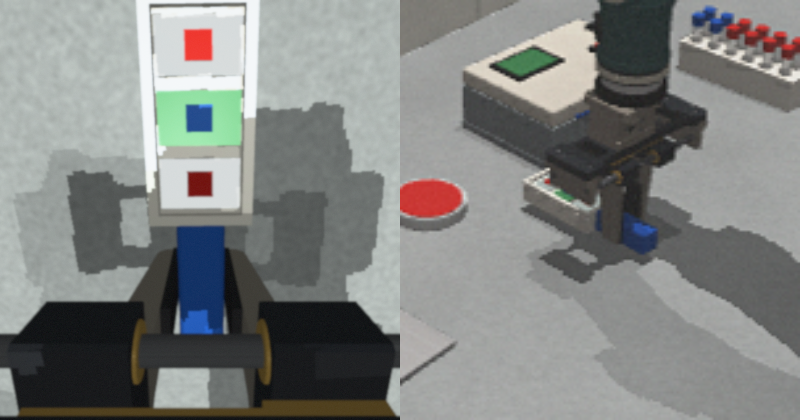

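The carrier is held level by its handle, and its axis matches the tool. I move in front of the bay and check alignment there.

```bash
python3 -c "
from h import *
print(W(RD,0,30))
to(*W(RD,-165,30),38,-94.45)"
```

```text
(np.float64(582.827672744132), np.float64(-229.39043732188276))
 t13.00 pos [431.7 -86.1  36. ] yaz -94.4 tilt 0.47 -> d [-0.32 13.11 -0.24] turn 0.000 F [-0.8  0.9 -0.8] gap 23.7 q7 -1.54
```

play_rows(
  motion="-0.3 2 -0.2 0 0.85;-0.3 4.5 -0.2 0 0.85;-0.3 7 -0.2 0 0.85;-0.3 9.5 -0.2 0 0.85;-0.3 11.5 -0.2 0 0.85;-0.3 12.7 -0.2 0 0.85;-0.3 13.1 -0.2 0 0.85;-0.3 13.1 -0.2 0 0.85",
)

```text
time: 13.8
position: [418.4, -216.3, 37.4]
tcp_rot: [-3.137, 0.122, -0.012]
force: [-0.9, 0.1, -0.9]
finger_gap: 23.7
```

```bash
python3 - <<'E'
from h import *
to(*W(RD,-35,30),36,-94.45)
p,d,c=grab("wrist");w=cloud(d,c);Z=w[...,2];np.savez("w7.npz",p=p,w=w,d=d)
print("bench",np.median(Z[300:,:40]) )
# reader top & head: fit lines
v,u=np.mgrid[:420,:560]
t=(abs(Z-85)<5)&(w[...,0]>550);f=[]
for cc in range(10,550,6):
    k=np.where(t[:,cc])[0]
    if len(k)>3:f.append(w[k[-1],cc,:2])
f=np.array(f,np.float32);print("reader front n",len(f));L=cv2.fitLine(f,cv2.DIST_HUBER,0,.01,.01)[:,0];print(L,"yaw",np.degrees(np.arctan2(-L[0],L[1])),f[0],f[-1])
m=(Z>30)&(Z<50)
l=[];r=[]
for q in range(60,200,5):
    k=np.where(m[q]&(u[q]>180)&(u[q]<380))[0]
    if len(k)>20:l.append(w[q,k[0],:2]);r.append(w[q,k[-1],:2])
for a in(l,r):
    a=np.array(a,np.float32);L=cv2.fitLine(a,cv2.DIST_HUBER,0,.01,.01)[:,0];print(len(a),L,np.degrees(np.arctan2(L[1],L[0])))
cv2.imwrite("pics/w7.png",p)
E
```

```text
t13.80 pos [ 418.4 -216.3   37.4] yaz -94.4 tilt 0.45 -> d [12.99  0.03  0.24] turn 0.000 F [-0.9  0.1 -0.9] gap 23.7 q7 -1.26
bench 112.71015756331742
reader front n 0Traceback (most recent call last):
  File "<stdin>", line 11, in <module>
cv2.error: OpenCV(4.12.0) /io/opencv/modules/imgproc/src/linefit.cpp:618: error: (-215:Assertion failed) npoints2 >= 0 || npoints3 >= 0 in function 'fitLine'
```

```bash
python3 - <<'E'
from h import *
z=np.load("w7.npz");p,w=z["p"],z["w"]
p2,d2,c2=grab("scene");w2=cloud(d2,c2)
o=np.zeros((420,800,3),np.uint8);o[:,:400]=p[:,80:480];o[:280,400:]=cv2.resize(p2[150:290,100:300],(400,280))
cv2.imwrite("pics/w7.png",o)
Z=w[...,2]
for q in(4,10,30): print(q,[(cc,w[q,cc].round(0).tolist()) for cc in(150,200,240,280,320,360,400)])
for q in range(20,230,20):
    k=np.where((Z[q,180:380]>32)&(Z[q,180:380]<50))[0]+180
    if len(k):print(q,k[0],k[-1],w[q,k[0]].round(1),w[q,k[-1]].round(1))
E
```

```text
4 [(150, [561.0, -161.0, -1.0]), (200, [559.0, -187.0, -2.0]), (240, [544.0, -211.0, 40.0]), (280, [543.0, -228.0, 39.0]), (320, [541.0, -244.0, 39.0]), (360, [552.0, -270.0, 0.0]), (400, [550.0, -291.0, -0.0])]
10 [(150, [558.0, -160.0, -1.0]), (200, [556.0, -186.0, -1.0]), (240, [542.0, -211.0, 37.0]), (280, [541.0, -228.0, 37.0]), (320, [540.0, -245.0, 36.0]), (360, [549.0, -270.0, 0.0]), (400, [548.0, -291.0, -1.0])]
30 [(150, [549.0, -158.0, -1.0]), (200, [547.0, -185.0, -0.0]), (240, [534.0, -210.0, 40.0]), (280, [533.0, -227.0, 40.0]), (320, [532.0, -244.0, 39.0]), (360, [540.0, -270.0, -1.0]), (400, [538.0, -292.0, -1.0])]
20 217 337 [ 537.8 -201.5   42.4] [ 534.1 -250.7   42. ]
40 218 337 [ 530.3 -201.    42.7] [ 526.9 -250.7   40.8]
60 219 336 [ 523.1 -200.1   40.8] [ 519.  -249.8   42.3]
80 220 335 [ 515.2 -199.4   40.4] [ 511.2 -249.2   42.1]
100 222 335 [ 506.9 -199.5   41.7] [ 503.1 -249.    41.2]
120 223 334 [ 498.5 -198.9   41.9] [ 494.7 -248.2   42.2]
140 224 333 [ 489.8 -198.4   42.4] [ 486.  -247.5   41.5]
160 225 333 [ 480.9 -197.6   41.9] [ 476.9 -247.3   40.9]
180 226 332 [ 471.6 -197.    42. ] [ 467.7 -246.5   41.3]
200 227 331 [ 462.1 -196.3   41.9] [ 458.5 -245.5   42.6]
220 228 331 [ 452.1 -195.5   41.7] [ 448.4 -245.2   42.1]
```

View pics/w7.png

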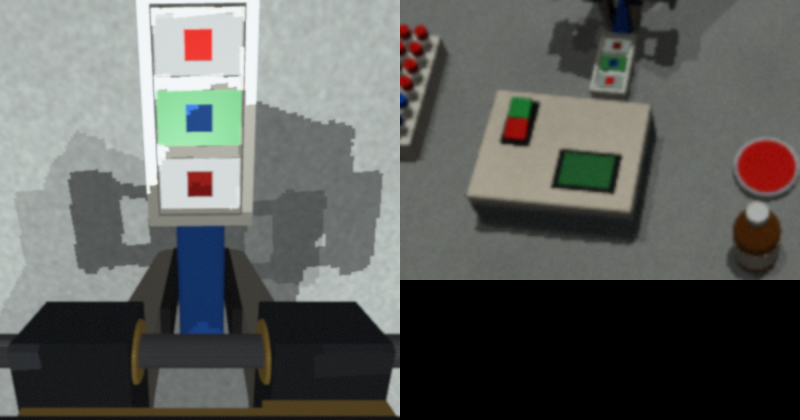

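Carrier is level (head top at z≈41.8 along its length) and its axis lies within ~1 mm of the bay axis. Insert.

play_rows(
  motion="1 0 0.1 0 0.85;2.5 0 0.1 0 0.85;4 0 0.1 0 0.85;5.5 0 0.1 0 0.85;7 0 0.2 0 0.85;8.5 0 0.3 0 0.85;10 0 0.4 0 0.85;11 0 0.5 0 0.85;11.8 0 0.5 0 0.85;12.2 0 0.5 0 0.85",
)

```text
time: 14.9
position: [541.1, -224.1, 33.2]
tcp_rot: [-3.136, 0.118, -0.012]
force: [0.0, -1.1, -0.9]
finger_gap: 23.7
```

play_rows(
  motion="0.2 0 0.05 0 0.85;0.4 0 0.05 0 0.85;0.6 0 0.05 0 0.85;0.7 0 0.05 0 0.85;0.8 0 0.05 0 0.85",
)

```text
time: 15.4
position: [549.0, -224.8, 32.9]
tcp_rot: [-3.136, 0.118, -0.012]
force: [0.9, 0.0, -0.3]
finger_gap: 23.4
```

```bash
python3 -c "
from h import *
to(*W(RD,-35,30),31,-94.45)"
```

```text
t15.40 pos [ 549.  -224.8   32.9] yaz -94.3 tilt 0.47 -> d [-0.09  0.2   0.19] turn 0.002 F [ 0.9  0.  -0.3] gap 23.4 q7 -1.32
```

play_rows(
  motion="0.1 0 0.05 0 0.85;0.2 0.1 0.05 0 0.85;0.3 0.1 0.05 0 0.85;0.35 0.1 0.05 0 0.85",
)

```text
time: 15.8
position: [549.9, -225.2, 31.8]
tcp_rot: [-3.135, 0.118, -0.003]
force: [-6.2, 3.2, 3.3]
finger_gap: 23.6
```

```bash
python3 -c "
from h import *
to(*W(RD,-35,30),31,-94.45)"
```

```text
t15.80 pos [ 549.9 -225.2   31.8] yaz -94.3 tilt 0.29 -> d [-0.19  0.16  0.08] turn 0.003 F [-6.2  3.2  3.3] gap 23.6 q7 -1.32
```

play_rows(
  motion="0.2 0 0.05 0 0.85;0.4 0 0.1 0 0.85;0.5 0 0.1 0 0.85;0.5 0 0.1 0 0.85",
)

```text
time: 16.2
position: [550.3, -225.1, 30.9]
tcp_rot: [-3.133, 0.118, 0.012]
force: [-14.4, 3.5, 13.8]
finger_gap: 23.6
```

```bash
python3 - <<'E'
from h import *
to(*W(RD,-35,30),31,-94.45)
p,d,c=grab("wrist");w=cloud(d,c)
p2,d2,c2=grab("side")
o=np.zeros((420,800,3),np.uint8);o[:,:400]=p[:,80:480];o[:,400:]=cv2.resize(p2[150:290,260:393],(400,420))
cv2.imwrite("pics/w8.png",o)
E
```

```text
t16.20 pos [ 550.3 -225.1   30.9] yaz -94.3 tilt 0.56 -> d [-0.23  0.17 -0.  ] turn 0.003 F [-14.4   3.5  13.8] gap 23.6 q7 -1.33
```

View pics/w8.png

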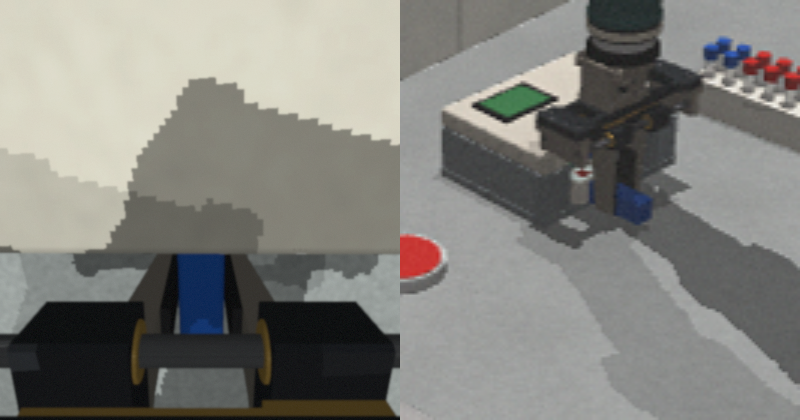

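Contact is firm (14 N against the back wall, also floor contact). A bit of white head is still visible at (580,185), so I release, back off and measure how far it sticks out.

play_rows(
  motion="-0.2 0 -0.1 0 0.85;-0.2 0 -0.1 0 0.5;-0.2 0 -0.1 0 0.5;-0.2 0 -0.1 0 0.5;-0.2 0 -3 0 0.5;-2 0 -6 0 0.5;-6 0 -10 0 0.5;-10 0 -14 0 0.5;-14 0 -17 0 0.5;-14 0 -17 0 0.5",
)

```text
time: 17.3
position: [410.3, -216.5, 204.9]
tcp_rot: [-3.135, 0.121, 0.006]
force: [0.4, -0.1, -0.0]
finger_gap: 46.0
```

```bash
python3 - <<'E'
from h import *
to(*W(RD,-150,30),200,-94.45)
p,d,c=grab("wrist");w=cloud(d,c);cv2.imwrite("pics/w9.png",p);np.savez("w9.npz",p=p,w=w)
h=cv2.cvtColor(p,cv2.COLOR_BGR2HSV);Z=w[...,2]
m=(cv2.inRange(h,(100,120,30),(125,255,255))>0)&(Z>25)&(Z<45)
n,l,s,ce=cv2.connectedComponentsWithStats(m.astype(np.uint8));i=1+np.argmax(s[1:,4]);q=w[l==i]
r=cv2.minAreaRect(q[:,:2].astype(np.float32));print(s[i],r,cv2.boxPoints(r).round(1).tolist(),q[:,2].mean())
f=[];v,u=np.mgrid[:420,:560]
t=(abs(Z-85)<5)
for cc in range(10,550,6):
    k=np.where(t[:,cc])[0]
    if len(k)>3:f.append(w[k[-1],cc,:2])
f=np.array(f,np.float32);print(len(f))
if len(f)>2:
    L=cv2.fitLine(f,cv2.DIST_HUBER,0,.01,.01)[:,0];print(L,f[0],f[-1])
E
```

```text
t17.30 pos [ 410.3 -216.5  204.9] yaz -94.4 tilt 0.32 -> d [ 2.31 -0.05  0.49] turn 0.001 F [ 0.4 -0.1 -0. ] gap 46.0 q7 -1.24
[ 266   20   27   83 2087] ((541.1653442382812, -226.74337768554688), (23.53904914855957, 69.26618194580078), 86.1673355102539) [[505.79998779296875, -236.1999969482422], [574.9000244140625, -240.8000030517578], [576.5, -217.3000030517578], [507.3999938964844, -212.6999969482422]] 35.301029443648794
0
```

View pics/w9.png

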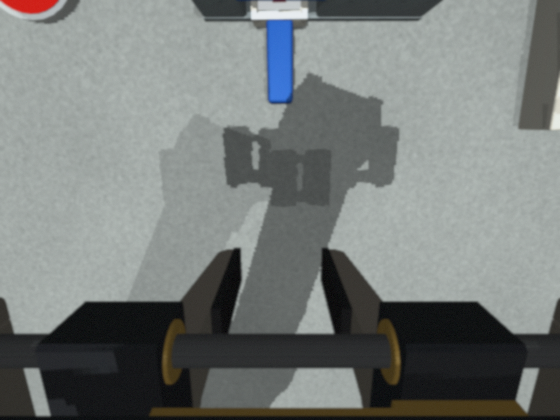

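The carrier lies in the bay on its floor (handle top z≈35) with the handle/head step within 2 mm of the expected home position. Because I backed off 2 mm before opening, I nudge the handle end with closed fingers to be sure it is home.

```bash
python3 -c "
from h import *
to(475,-222.3,31,-94.45)"
```

```text
t17.35 pos [ 410.6 -216.6  204.9] yaz -94.4 tilt 0.31 -> d [ 6.53  0.14 17.37] turn 0.001 F [-0.9  0.8  0.3] gap 46.1 q7 -1.24
```

play_rows(
  motion="2 0 4 0 1;3.5 0 8 0 1;5 0 12 0 1;6 0 15 0 1;6.5 0.1 16.5 0 1;6.5 0.1 17.4 0 1;6.5 0.1 17.4 0 1",
)

```text
time: 18.05
position: [474.1, -221.1, 28.7]
tcp_rot: [-3.134, 0.12, 0.01]
force: [-0.1, 0.3, -1.1]
finger_gap: 0.4
```

play_rows(
  motion="0.5 0 0 0 1;1 0 0 0 1;1.4 0 0 0 1;1.6 0 0 0 1;1.8 0 0 0 1;1.9 0 0 0 1",
)

```text
time: 18.65
position: [493.3, -222.6, 28.8]
tcp_rot: [-3.134, 0.12, 0.009]
force: [0.5, 0.7, 0.3]
finger_gap: 0.3
```

play_rows(
  motion="0.15 0 0 0 1;0.3 0 0 0 1;0.45 0 0 0 1;0.55 0 0 0 1",
)

```text
time: 19.05
position: [498.6, -223.0, 28.7]
tcp_rot: [-3.134, 0.12, 0.011]
force: [-0.2, 0.6, -0.2]
finger_gap: 0.5
```

play_rows(
  motion="0.1 0 0 0 1;0.2 0 0 0 1;0.3 0 0 0 1;0.3 0 0 0 1",
)

```text
time: 19.45
position: [500.0, -223.1, 28.3]
tcp_rot: [-3.133, 0.121, 0.016]
force: [-5.0, 0.3, 3.0]
finger_gap: 0.7
```

play_rows(
  motion="0.2 0 0 0 1;0.4 0 0 0 1;0.4 0 0 0 1",
)

```text
time: 19.75
position: [499.9, -222.9, 27.5]
tcp_rot: [-3.131, 0.121, 0.029]
force: [-11.3, 1.4, 5.7]
finger_gap: 0.5
```

play_rows(
  motion="-1 0 0 0 1;-3 0 -2 0 1;-6 0 -6 0 1;-7 0 -11 0 1;-7 0 -16 0 1;-7 0 -18 0 1;-7 0 -18 0 1",
)

```text
time: 20.45
position: [435.9, -220.1, 212.7]
tcp_rot: [-3.135, 0.122, 0.015]
force: [-0.5, -0.5, -0.3]
finger_gap: 0.1
```

```bash
python3 - <<'E'
from h import *
p,d,c=grab("wrist");w=cloud(d,c);h=cv2.cvtColor(p,cv2.COLOR_BGR2HSV);Z=w[...,2]
m=(cv2.inRange(h,(100,120,30),(125,255,255))>0)&(Z>25)&(Z<45)
n,l,s,ce=cv2.connectedComponentsWithStats(m.astype(np.uint8));i=1+np.argmax(s[1:,4]);q=w[l==i]
r=cv2.minAreaRect(q[:,:2].astype(np.float32));print(s[i],cv2.boxPoints(r).round(1).tolist(),q[:,2].mean())
print("green press",W(RD,28,-60)); x,y=W(RD,28,-60)
to(x,y,145,-94.45)
E
```

```text
[ 265   49   25   77 1806] [[509.3999938964844, -235.5], [577.4000244140625, -240.3000030517578], [579.0, -217.8000030517578], [510.8999938964844, -213.10000610351562]] 35.408066436895446
green press (np.float64(603.7602463446455), np.float64(-321.2916199174244))
 t20.50 pos [ 434.5 -219.5  210.4] yaz -94.4 tilt 0.86 -> d [17.75  8.88  6.24] turn 0.000 F [-0.6 -0.1  0. ] gap 0.3 q7 -1.26
```

After the push the handle/head step is at x≈578.2 against a home value of 577.8, so it is fully home and released. Now the rocker.

play_rows(
  motion="4 2.2 0 0 1;8.5 4.5 1 0 1;13 7 2 0 1;17 8.9 3 0 1;17.5 8.9 4 0 1;17.5 8.9 5 0 1;17.5 8.9 5.5 0 1;17.5 8.9 5.5 0 1",
)

```text
time: 21.3
position: [599.6, -320.3, 151.4]
tcp_rot: [-3.132, 0.121, 0.025]
force: [0.9, -0.4, -0.8]
finger_gap: 0.2
```

```bash
python3 - <<'E'
from h import *
to(602,-321.3,116,-94.45)
p,d,c=grab("wrist");p2,d2,c2=grab("scene")
o=np.zeros((420,800,3),np.uint8);o[:,:400]=p[:,80:480];o[:,400:]=cv2.resize(p2[180:264,120:200],(400,420))
cv2.imwrite("pics/w10.png",o)
E
```

```text
t21.30 pos [ 599.6 -320.3  151.4] yaz -94.4 tilt 1.01 -> d [0.3  0.1  3.53] turn 0.000 F [ 0.9 -0.4 -0.8] gap 0.2 q7 -1.21
```

No more pictures can be viewed, so I press by force and position and then check numerically.

play_rows(
  motion="0.2 0.1 1 0 1;0.2 0.1 2 0 1;0.2 0.1 2.4 0 1;0.2 0.1 2.7 0 1",
)

```text
time: 21.8
position: [601.8, -321.8, 125.6]
tcp_rot: [-3.133, 0.122, 0.023]
force: [-3.8, 1.1, 6.5]
finger_gap: 0.5
```

play_rows(
  motion="0 0 0.2 0 1;0 0 0.4 0 1;0 0 0.5 0 1;0 0 0.5 0 1",
)

```text
time: 22.2
position: [602.0, -321.9, 120.4]
tcp_rot: [-3.133, 0.121, 0.022]
force: [-1.1, -0.3, 0.7]
finger_gap: 0.4
```

```bash
python3 - <<'E'
from h import *
to(602,-321.3,116,-94.45)
E
```

```text
t22.20 pos [ 602.  -321.9  120.4] yaz -94.4 tilt 0.87 -> d [ 0.01 -0.06  0.44] turn 0.000 F [-1.1 -0.3  0.7] gap 0.4 q7 -1.21
```

play_rows(
  motion="0 0 0.2 0 1;0 0 0.4 0 1;0 0 0.5 0 1;0 0 -1 0 1;0 0 -5 0 1;-4 0 -9 0 1;-9 0 -12 0 1;-14 0 -14 0 1;-18 0 -14 0 1;-18 0 -14 0 1",
)

```text
time: 23.2
position: [419.9, -309.9, 265.6]
tcp_rot: [-3.134, 0.129, 0.02]
force: [0.1, -0.5, -0.7]
finger_gap: 0.3
```

```bash
python3 - <<'E'
from h import *
to(420,-300,260,-94.45)
p,d,c=grab("scene");w=cloud(d,c);h=cv2.cvtColor(p,cv2.COLOR_BGR2HSV)
H,S,V=cv2.split(h);v,u=np.mgrid[:420,:560];B=lambda a,b,c,d:(u>a)&(u<b)&(v>c)&(v<d)
p0=np.load("scene0.npz");w0=p0["w"];h0=cv2.cvtColor(p0["p"],cv2.COLOR_BGR2HSV)
for hh,ww in((h0,w0),(h,w)):
    H,S=hh[...,0],hh[...,1]
    for n,m in(("green",B(145,175,190,225)&(H>45)&(H<80)&(S>120)),("red",B(145,175,190,225)&((H<8)|(H>172))&(S>120)),("flap",B(330,415,165,215)&(H>5)&(H<25)&(S>150)),("dish",B(260,305,215,250)&(S>150)),("bottle cap",B(455,480,170,190)&(H>100)&(S>150))):
        print(n,m.sum(),np.median(u[m]),np.median(v[m]),np.median(ww[m],0).round(1))
dif=(np.abs(p.astype(int)-p0["p"]).max(-1)>45)
print("amber box",dif[250:290,262:295].sum(),"rack",dif[160:232,82:125].sum(),"clear",dif[175:220,440:475].sum())
q,d,c=grab("wrist");w=cloud(d,c);h=cv2.cvtColor(q,cv2.COLOR_BGR2HSV);Z=w[...,2]
m=(cv2.inRange(h,(100,120,30),(125,255,255))>0)&(Z>25)&(Z<45)
n,l,s,ce=cv2.connectedComponentsWithStats(m.astype(np.uint8))
if n>1:
    i=1+np.argmax(s[1:,4]);k=w[l==i];r=cv2.minAreaRect(k[:,:2].astype(np.float32));print("handle",s[i],cv2.boxPoints(r).round(1).tolist(),k[:,2].mean())
E
```

```text
t23.20 pos [ 419.9 -309.9  265.6] yaz -94.7 tilt 0.78 -> d [-0.06 -0.98  0.57] turn -0.004 F [ 0.1 -0.5 -0.7] gap 0.3 q7 -1.08
green 104 160.0 204.0 [ 614.8 -318.6  106.5]
red 136 158.0 214.0 [ 642.8 -321.6   98.5]
flap 348 381.0 189.0 [513.2 274.7  49.8]
dish 562 283.0 233.0 [644.4   1.7  19. ]
bottle cap 94 468.0 181.0 [542.3 481.8 140.4]
green 84 161.0 204.0 [ 612.4 -318.7   99.6]
red 115 157.0 213.0 [ 644.4 -321.6  106.9]
flap 349 381.0 189.0 [513.3 274.9  49.2]
dish 561 283.0 233.0 [645.1   1.5  18.9]
bottle cap 96 468.0 181.0 [542.1 481.8 140.3]
amber box 0 rack 0 clear 0
handle [ 184   52   27   66 1444] [[509.70001220703125, -236.60000610351562], [577.2000122070312, -241.10000610351562], [578.7000122070312, -218.3000030517578], [511.20001220703125, -213.8000030517578]] 34.890073210243635
```

Rocker is on: the green half dropped from z 106.5 to 99.6 and the red half rose from 98.5 to 106.9. The flap is shut, the bystanders haven't moved and the carrier is home, so I hand in.

```bash
python3 -c "
from bench import arm
print(arm.job_done())"
```

```text
the job is handed in; nothing more can be done
None
```

The job is done and handed in at about 23 s of the 67 s allowed. I held the flap open with the back of the left finger, took the carrier by its head and drew it out. I set it flat on the bench, took it again by the handle, slid it into the bay and let go. Then I pressed the rocker's green half.

**Last checks**
- **Carrier:** it is fully home, with the step between handle and head at x≈578 mm against 577.8 mm expected. It lies on the bay floor.
- **Rocker:** it is on. The push force peaked at about 6.5 N and then dropped, and the green half is now about 7 mm lower.
- **Flap:** it is shut, at the same position as at the start.
- **Bystanders:** the dish's position is unchanged, and the areas around both bottles and the rack look the same as in the first picture.

**What went less than smoothly**
- I moved back 2 mm before opening the fingers, which pulled the carrier out by about 2 mm. I pushed it home again with closed fingers on the handle end, at about 11 N, before touching the switch.
- The limit of 12 viewed pictures was reached before the rocker press. I checked the press and the final state only by measured force, colour and depth, with no picture viewed.

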